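# Latch, tug-check and turn over a finishing carrier

### The arm

A 6-joint arm with a two-finger parallel gripper is mounted at the origin on a cart in front of the work surface, level with it; the furniture and walls round the work are solid. World frame = base frame: x ahead of the robot, y to its left, z up, the work surface at z = 0. Lengths are in m, angles in rad, forces in N, time in s.
With the tool pointing down it reaches from about 0.25 to 0.725 m from the base axis. Payload 4 kg.
Tool frame: the origin (TCP) lies midway between the tips of the shut fingers; the grasp point (between the pads) lies 19 mm behind it (bot.grip_point_offset is the distance from the TCP to the grasp point, in m); z points along the fingers, y is the line along which they close (so a half turn about z gives the same grasp; the last joint's range is limited). The gripper opens to 85 mm and grips with 20 to 120 N. Pads are 22 mm wide; open, the fingers measure 114 mm over their backs; the gripper's body (76 mm by 85 mm) begins 54 mm behind the grasp point. The pads swing forward as they close: fully open they stand 13 mm farther back than shut.
Start: joints at [-1.328, 0.241, 0.005, 1.335, 0, 1.571], TCP at [0.12, -0.485, 0.231] pointing down, gripper open.
Joint ranges: [-2.72, 2.72], [-1.05, 1.87], [-1.09, 1.28], [-1.99, 2.15], [-1.42, 1.44], [-3.14, 3.14]. Speed limits (rad/s): [2.79, 2.79, 3.14, 3.14, 3.14, 3.14].

### API

Orientations are given as a unit quaternion [x, y, z, w].
In Python, from workcell import bot gives the robot as it stands.
- The arm moves only by the tool step_arm, never from a script. Its argument "targets" is text: rows parted by semicolons, each of 7 numbers parted by spaces: the opening, from -1 (shut) to 1 (fully open), so that 0 is half open, then the shift along the world's x, y, z normalised to -1 to 1, where 1 is 0.5 m, then the turn, a rotation vector about the world's x, y, z normalised to -1 to 1, where 1 is pi/4 rad. In form: gripper x y z wx wy wz; .... A call has 1 to 10 rows; each row is the pose to reach, as a shift and turn from the pose commanded when the call began; what a row does not reach only later rows make up. A row lasts 1/12 s, in which the tool goes at most 41.7 mm and 7.16 degrees, less where a joint would pass 70% of its speed; a pose out of reach is approached as far as the arm can. A call with a number of a shift or a turn outside -1 to 1 is refused whole. A call with a gripper value outside its range is refused whole. The fingers move at their own pace and stop on an object; the grip force is fixed at half the most. Time passes only in rows, so rows that repeat a pose let the fingers close. It gives the time, the measured TCP pose, the force, the opening and the grip force at its end, in the units of the state.
- bot.get_obs(): the state, without advancing time (a new reading comes with each control period).
- bot.camera(name): name is "side" or "top" or "wrist"; returns the picture (480x640x3 uint8, red, green, blue); there is no depth.
- bot.camera_info(name): a dict with "vertical_fov" (degrees; the focal length in pixels is half the picture's height over the tangent of half this angle, whatever the lens; pixels are square), "cx", "cy" (the principal point, pixels), "pose" (4x4, takes a point from camera to world coordinates). Camera axes: x right, y up, looking along -z (the intrinsics and any distortion apply to the point x, -y, -z); pixel columns grow to the right and rows downward; lengths in m; the calibration is good to about 2 mm. A picture is of the moment at which its call begins: read the wrist's pose just before it. camera_info takes no time and is no camera call; for the wrist camera it gives the pose at the moment of the call.
- bot.job_done(): hands the job in; it is judged then, once.
The state is a dict: "clock": time; "joint_pos": joint angles; "joint_vel": joint speeds; "tau": joint torques, N m; "eef_pos": TCP position; "tool_rot": TCP orientation; "ft_force": force on the tool from outside, world axes, zero at the start; "ft_torque": the same for the moment, N m; "grip_width": finger opening in m; "grasp_force": force on a finger pad.
Only numpy, scipy, OpenCV 4.12 (cv2) and the standard library are available. Lean on these libraries where they do the work, as an engineer would, in place of code of your own. Each camera call takes 0.05 s, during which the arm holds its last target. There are 200 camera calls.

### The job

The face of the door panel that lies upward is finished and the raw one below is next. Slide the panel's carrier fully home in the turn-over frame so that the red latch snaps in front of it, give its wooden grip a firm tug toward you to confirm that the latch holds, and only then turn the frame upside down by its crank, all the way to the other stop, and let go. Leave the other things on the bench where they are.

Things in the scene. Friction and masses are not known exactly. Their poses are not given: they have to be found in the camera images.
- stand: blue steel stand fixed to the worktop, base 170 x 250 x 10 mm; two A-shaped cheeks, centred 99 mm left and right, carry the turn-over frame on a level axis 180 mm above the worktop. Origin: centre of the base's underside. -x is its front (where the carrier goes in), y runs along the frame's axis to the left, z up. Its place and yaw vary.
- turnover (a joint): angle of the turn-over frame, an aluminium U of two channel rails (140 mm long, 144 mm over all, 25 mm high) open to the front. 0 at the start (a stop), 3.14 rad turned right over (the other stop). As it grows, the open front swings DOWN and under to the back and the crank knob comes from the back over the top to the front. Stiff: 0.6 N m, about 11 N at the knob; stays where it is left.
- turnover_centre (a point): centre of the turn-over frame, on its axis midway between the rails, 180 mm above the worktop. Its axes are the stand's while the frame is at 0, and turn with it.
- carrier: loose carrier, 0.3 to 0.6 kg: plywood pallet 136 x 120 x 8 mm in the rails, with a door panel 100 x 88 x 25 mm (pale face up, dark face with a white cross below) and in front an aluminium cross bar 144 x 16 x 16 mm. Origin: middle of the pallet; x into the frame, z out of the pale face. Starts 34 to 52 mm short of home, where the bar butts on the rails and the origin is on the frame's centre.
- carrier_grip (a point): middle of the carrier's turned wooden grip, which lies along its x, 86 to 150 mm in front of its origin; round, 20 mm thick at this waist (117 mm in front), 26 mm near its end. Free all round: take it from above, fingers left and right. Pushing home takes 7 to 15 N while the bar lifts the latch (from about 30 to 4 mm short of home).
- carrier_centre (a point): middle of the pallet, the same as the carrier's origin
- latch: red sprung lever on the outside of the left rail, hinged 30 mm in front of the frame's centre. The cross bar lifts its sloping nose while sliding in; it snaps down by itself when the carrier is home, its tooth in front of the bar's left end with 3.5 mm play, and carries load only when the carrier is pulled outward. It needs no handling.
- latch_tooth (a point): middle of the lower edge of the latch's tooth: 2 mm above the frame's centre plane (along the frame's z) when the latch is down, about 7 mm while it is lifted by the bar
- crank_grip (a point): middle of the black crank knob right of the stand (use its position only: it spins freely on its pin). Round, 21 to 25 mm thick, 58 mm long, lying along the frame's axis, 55 mm out from it and 152 mm right of the frame's centre; at the start behind the axis, level with it. Take it from above, fingers in front and behind, and follow its 55 mm arc over the top.
- wax_tin: bystander: round green and white tin, 70 mm across, 28 mm high, origin under its centre
- block_plane: bystander: small black hand plane 48 x 161 x 51 mm, origin under its centre
- tape_measure: bystander: yellow tape measure 38 x 78 x 70 mm, origin under its centre
- sanding_block_p120: bystander: sanding block 48 x 157 x 33 mm wrapped in red-brown abrasive paper, origin under its centre
- mallet: bystander: beech mallet 110 x 251 x 62 mm lying down, origin under its centre
- glue_bottle: bystander: white glue bottle with orange nozzle, 66 mm across, 186 mm high, origin under its centre

How it is judged:
By the outcome, as a careful person would: the job done as asked, in the order asked, and still so for the second after the job is handed in, with the robot touching nothing.
It also fails if it takes over 58 s, if anything falls off the work surface, if the arm or the gripper's body presses on something with over 40 N, if the wrist force passes 120 N, or if a joint passes its speed limit or range.

## Working session

There is one attempt and no reset: what is moved stays moved. The work goes in short steps, Python scripts to look and compute and a tool call to move; the robot and the scene stay as the last step left them, time stands still between calls to the robot, and variables do not carry over. Pictures are saved under pics/ and viewed, at most 10 in all, crops included, and the job is handed in when it is done.

Besides the shell and the picture viewer there is one more tool, called as name(argument=value, ...) on one line, values as JSON. step_arm: Moves the arm, as the interface text tells. Scaled input: -1 to 1 covers 0.5 m each way for a shift and pi/4 rad each way for a turn. Its arguments: {"type":"object","properties":{"targets":{"type":"string"}},"required":["targets"]}

```bash
mkdir -p pics; ls; python3 - <<'E'
from workcell import bot
import cv2,numpy as np
for n in("side","top"):
    cv2.imwrite(f"pics/{n}0.png",bot.camera(n)[:,:,::-1])
    i=bot.camera_info(n);print(n,{k:(np.round(v,3).tolist() if k=="pose" else v) for k,v in i.items()})
print(bot.get_obs())
E
```

```text
pics
side {'vertical_fov': 56.29685511650121, 'cx': 316.3697402160399, 'cy': 239.3309879440025, 'pose': [[-0.942, 0.128, -0.309, 0.129], [-0.334, -0.418, 0.845, 1.017], [-0.021, 0.9, 0.436, 0.622], [0.0, 0.0, 0.0, 1.0]]}
top {'vertical_fov': 47.22117440072692, 'cx': 323.4093304240108, 'cy': 239.91170997337915, 'pose': [[-0.023, 0.995, -0.098, 0.312], [-1.0, -0.023, 0.006, 0.053], [0.004, 0.098, 0.995, 1.857], [0.0, 0.0, 0.0, 1.0]]}
{'clock': 0.1, 'joint_pos': array([-1.32801753e+00,  2.41313706e-01,  3.86468180e-03,  1.33519349e+00,
       -8.63530385e-06,  1.57080205e+00]), 'joint_vel': array([ 0.00033453, -0.00085171,  0.00357986, -0.0010652 , -0.00043878,
       -0.00050165]), 'tau': array([ 1.87892078e-05, -3.73138869e+01,  2.53009915e+01,  1.08868559e-02,
       -9.20782350e-05, -1.23247366e-05]), 'eef_pos': array([ 0.12006325, -0.48479385,  0.23051611]), 'tool_rot': array([ 9.92641273e-01,  1.21088610e-01, -1.16067496e-04, -9.15779462e-04]), 'ft_force': array([ 0.00793564,  0.71867834, -0.60313614]), 'ft_torque': array([0.03745784, 0.00780585, 0.02205097]), 'grasp_force': 0.0, 'grip_width': 0.0855647673460493}
```

View pics/side0.png

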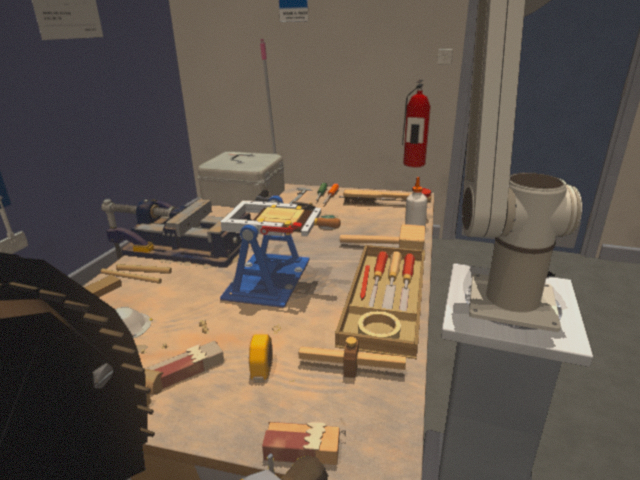

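View pics/top0.png

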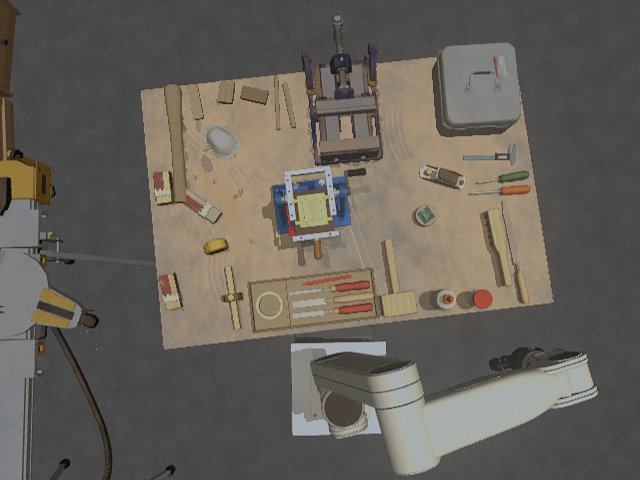

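The side view shows the frame at about (270,215). The top view shows the stand at about (312,205), the grip at (318,250) and the knob at (356,172). I'll crop the top view for detail.

```bash
cat > h.py <<'E'
import numpy as np,cv2
from workcell import bot
def ray(n,u,v,i=None):
    i=i or bot.camera_info(n);f=240/np.tan(np.radians(i["vertical_fov"]/2));P=np.array(i["pose"])
    d=P[:3,:3]@np.array([(u-i["cx"])/f,-(v-i["cy"])/f,-1.]);return P[:3,3],d
def onz(n,u,v,z,i=None):
    o,d=ray(n,u,v,i);return o+d*(z-o[2])/d[2]
def proj(n,p,i=None):
    i=i or bot.camera_info(n);f=240/np.tan(np.radians(i["vertical_fov"]/2));P=np.array(i["pose"])
    c=P[:3,:3].T@(np.array(p)-P[:3,3]);return np.array([i["cx"]-f*c[0]/c[2],i["cy"]+f*c[1]/c[2]])
E
python3 - <<'E'
import cv2
from h import *
m=cv2.imread("pics/top0.png")[155:270,260:380]
cv2.imwrite("pics/c1.png",cv2.resize(m,None,fx=5,fy=5,interpolation=cv2.INTER_CUBIC))
for u,v,z in((318,239,.18),(318,258,.18),(347,172,.18),(366,172,.18)):print(u,v,onz("top",u,v,z).round(4))
E
```

```text
318 239 [0.4793 0.0591 0.18  ]
318 258 [0.4209 0.0604 0.18  ]
347 172 [ 0.6865 -0.0357  0.18  ]
366 172 [ 0.6851 -0.0947  0.18  ]
```

View pics/c1.png

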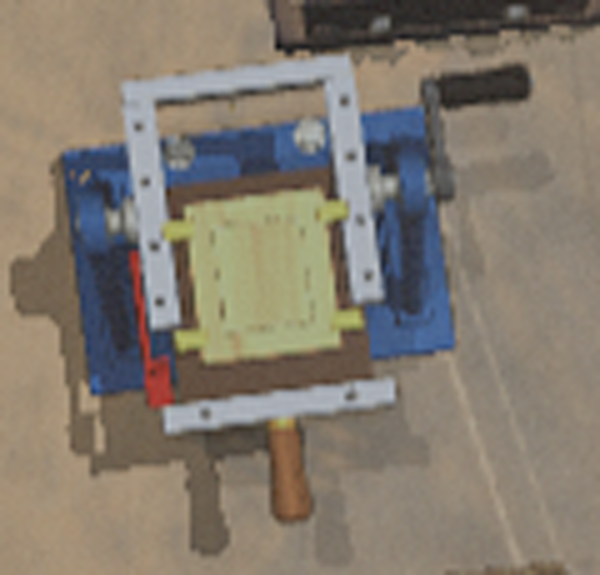

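```bash
cat > a.py <<'E'
from h import *
q=lambda u,v,z:onz("top",260+u/5,155+v/5,z)
c=[q(*p,.1925) for p in((123,88),(350,57),(383,298),(155,328))]
C=np.mean(c,0);print("C",C.round(4))
x=c[0]+c[1]-c[2]-c[3];y=c[0]+c[3]-c[1]-c[2]
ax=np.arctan2(x[1],x[0]);ay=np.arctan2(-y[0],y[1]);print("yaw",ax,ay,"len",np.linalg.norm(x)/2,np.linalg.norm(y)/2)
s=(ax+ay)/2;ex=np.array([np.cos(s),np.sin(s),0]);ey=np.array([-np.sin(s),np.cos(s),0])
print("knob img",q(485,86,.18+.008).round(4),"pred",(C+55e-3*ex-152e-3*ey).round(4))
b=np.mean([q(*p,.188) for p in((163,408),(395,378),(397,402),(168,433))],0);print("bar",b.round(4),(b-C)@ex,(b-C)@ey)
e=q(295,520,.18);print("grip end",e.round(4),(e-C)@ex,(e-C)@ey)
o=q(283,425,.18);print("grip start",o.round(4),(o-C)@ex,(o-C)@ey)
E
python3 a.py
```

```text
C [0.6192 0.0788 0.1925]
yaw 0.11144455896859232 0.11244028492594715 len 0.15105423987610436 0.1409995301678132
knob img [ 0.6834 -0.0662  0.188 ] pred [ 0.6909 -0.0661  0.1925]
bar [0.4877 0.0645 0.188 ] -0.13224368621827973 0.0004742254243693585
grip end [0.4178 0.0574 0.18  ] -0.20252476819900916 0.0012793170643282533
grip start [0.4764 0.0635 0.18  ] -0.14366762877618763 0.0007451927382926158
```

The rails measure 151 mm with the rear cross member, so the frame's centre is about (0.6135, 0.078) and the yaw 0.112. The carrier is about 47 mm short, and the grip's waist is near (0.45, 0.06). I'll move above it.

step_arm(targets="1 0 0 0.1 0 0 0; 1 0 0 0.2 0 0 0; 1 0.46 0.77 0.2 0 0 0; 1 0.46 0.77 0.2 0 0 0; 1 0.46 0.77 0.2 0 0 0; 1 0.46 0.77 0.2 0 0 0; 1 0.46 0.77 0.2 0 0 0; 1 0.46 0.77 0.2 0 0 0; 1 0.46 0.77 0.2 0 0 0; 1 0.46 0.77 0.2 0 0 0")

```text
clock: 0.93
eef_pos: [0.2912, -0.1974, 0.3269]
tool_rot: [0.993, 0.121, 0.0, 0.0]
ft_force: [1.1, -1.5, -0.1]
grip_width: 0.0855
grasp_force: 0.0
```

```bash
python3 -c "
from workcell import bot
o=bot.get_obs();print(o['joint_pos'],o['eef_pos'],o['tool_rot'])"
```

```text
[-5.95799536e-01 -8.04521195e-02 -1.02313604e-01  1.54888413e+00
  3.24183240e-05  2.30379014e+00] [ 0.29123814 -0.19744407  0.32694659] [9.92688247e-01 1.20706435e-01 2.97648120e-05 4.43767616e-06]
```

step_arm(targets="1 0.32 0.515 0 0 0 0.958; 1 0.32 0.515 0 0 0 0.958; 1 0.32 0.515 0 0 0 0.958; 1 0.32 0.515 0 0 0 0.958; 1 0.32 0.515 0 0 0 0.958; 1 0.32 0.515 0 0 0 0.958; 1 0.32 0.515 0 0 0 0.958; 1 0.32 0.515 0 0 0 0.958")

```text
clock: 1.6
eef_pos: [0.453, 0.0626, 0.3258]
tool_rot: [0.877, 0.48, 0.0, -0.001]
ft_force: [-0.2, -0.3, -0.3]
grip_width: 0.0855
grasp_force: 0.0
```

step_arm(targets="1 0 0 0 0 0 0.958; 1 0 0 0 0 0 0.958; 1 0 0 0 0 0 0.958; 1 0 0 0 0 0 0.958; 1 0 0 0 0 0 0.958; 1 0 0 0 0 0 0.958; 1 0 0 0 0 0 0.958")

```text
clock: 2.18
eef_pos: [0.4507, 0.0577, 0.3266]
tool_rot: [0.641, 0.767, -0.0, -0.0]
ft_force: [-0.1, -0.1, -0.8]
grip_width: 0.0853
grasp_force: 0.0
```

step_arm(targets="1 0 0 0 0 0 0.958; 1 0 0 0 0 0 0.958; 1 0 0 0 0 0 0.958; 1 0 0 0 0 0 0.958; 1 0 0 0 0 0 0.958; 1 0 0 0 0 0 0.958; 1 0 0 0 0 0 0.958")

```text
clock: 2.77
eef_pos: [0.4508, 0.0578, 0.3268]
tool_rot: [0.316, 0.949, -0.0, -0.0]
ft_force: [-0.7, -0.2, -0.2]
grip_width: 0.0853
grasp_force: 0.0
```

step_arm(targets="1 0 0 0 0 0 0.958; 1 0 0 0 0 0 0.958; 1 0 0 0 0 0 0.958; 1 0 0 0 0 0 0.958; 1 0 0 0 0 0 0.958; 1 0 0 0 0 0 0.958; 1 0 0 0 0 0 0.958; 1 0 0 0 0 0 0.958")

```text
clock: 3.43
eef_pos: [0.4509, 0.0579, 0.3269]
tool_rot: [-0.052, 0.999, -0.0, -0.0]
ft_force: [0.0, -0.2, 0.4]
grip_width: 0.0851
grasp_force: 0.0
```

```bash
python3 - <<'E'
from h import *
i=bot.camera_info("wrist");cv2.imwrite("pics/w1.png",bot.camera("wrist")[:,:,::-1])
import pickle;pickle.dump(i,open("w1.pkl","wb"));print(i)
o=bot.get_obs();print(o['joint_pos'],o['eef_pos'],o['tool_rot'])
print(proj("wrist",[.45,.06,.18],i))
E
```

```text
{'vertical_fov': 63.137050656259156, 'cx': 324.74230216767154, 'cy': 241.80937208575787, 'pose': array([[-1.04317876e-01, -9.41704708e-01, -3.19859380e-01,
         3.68136607e-01],
       [ 9.94543942e-01, -9.88917178e-02, -3.32080769e-02,
         4.94394596e-02],
       [-3.59241233e-04, -3.21578405e-01,  9.46882886e-01,
         4.71003971e-01],
       [ 0.00000000e+00,  0.00000000e+00,  0.00000000e+00,
         1.00000000e+00]])}
[ 1.27902521e-01  1.28655388e-01  1.13102062e-01  1.55549988e+00
 -5.64505263e-05  2.28385442e-02] [0.45095213 0.05797723 0.32693475] [-5.25078335e-02  9.98620504e-01 -3.78165932e-05 -1.25950465e-04]
[327.41578899 221.83871258]
```

View pics/w1.png

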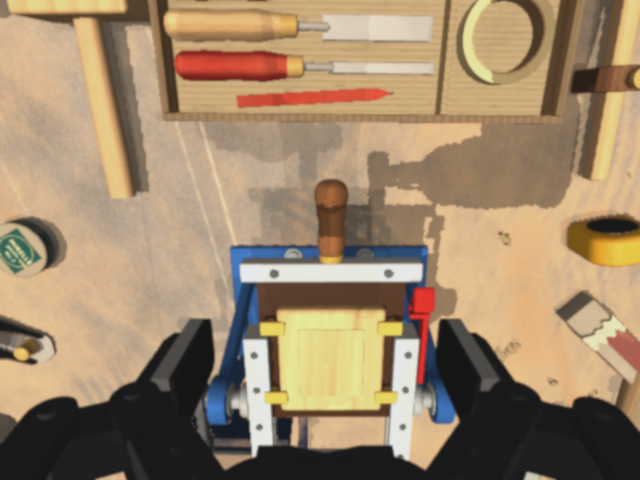

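The wrist view shows the grip from (331,180) to (331,258), the bar at (331,272), the rail fronts at v≈325, and the latch pad at (424,300).

```bash
python3 - <<'E'
from h import *
import pickle;i=pickle.load(open("w1.pkl","rb"))
q=lambda u,v,z:onz("wrist",u,v,z,i)
s=.1125;ex=np.array([np.cos(s),np.sin(s),0]);ey=np.array([-np.sin(s),np.cos(s),0]);C=np.array([.6135,.0782,0])
l=lambda n,p:print(n,p.round(4),"frame",((p-C)@ex).round(4),((p-C)@ey).round(4))
l("end",q(331,180,.18));l("waist",q(331,225,.18))
l("barL",q(422,262,.188));l("barR",q(240,264,.188));l("barL2",q(422,280,.188));l("barR2",q(240,282,.188))
l("railR",q(257,325,.1925));l("railL",q(405,325,.1925))
b=q(422,262,.188)-q(240,264,.188);print("yaw carrier",np.arctan2(-b[0],b[1]),np.linalg.norm(b))
b=q(405,325,.1925)-q(257,325,.1925);print("yaw rail",np.arctan2(-b[0],b[1]),np.linalg.norm(b))
E
```

```text
end [0.4175 0.0592 0.18  ] frame -0.1969 0.0031
waist [0.4522 0.063  0.18  ] frame -0.1619 0.003
barL [0.4723 0.1364 0.188 ] frame -0.1337 0.0737
barR [ 0.4888 -0.0045  0.188 ] frame -0.1332 -0.0682
barL2 [0.4874 0.1392 0.188 ] frame -0.1184 0.0748
barR2 [ 0.5042 -0.004   0.188 ] frame -0.1178 -0.0694
railR [0.5389 0.012  0.1925] frame -0.0816 -0.0575
railL [0.5263 0.1314 0.1925] frame -0.0806 0.0627
yaw carrier 0.11647569141142501 0.14187868084010727
yaw rail 0.10472201313400704 0.12013581228873141
```

step_arm(targets="1 0 0.01 -0.08 0 0 0.01; 1 0 0.01 -0.16 0 0 0.01; 1 0 0.01 -0.24 0 0 0.01; 1 0 0.01 -0.3 0 0 0.01; 1 0 0.01 -0.332 0 0 0.01; 1 0 0.01 -0.332 0 0 0.01; 0 0 0.01 -0.332 0 0 0.01; -1 0 0.01 -0.332 0 0 0.01; -1 0 0.01 -0.332 0 0 0.01; -1 0 0.01 -0.332 0 0 0.01")

```text
clock: 4.32
eef_pos: [0.4524, 0.0633, 0.1627]
tool_rot: [-0.059, 0.998, 0.0, 0.002]
ft_force: [-0.5, -0.0, -0.2]
grip_width: 0.0386
grasp_force: 0.0
```

step_arm(targets="-1 0 0 0 0 0 0; -1 0 0 0 0 0 0; -1 0 0 0 0 0 0; -1 0 0 0 0 0 0")

```text
clock: 4.65
eef_pos: [0.4518, 0.063, 0.1616]
tool_rot: [-0.059, 0.998, -0.0, 0.001]
ft_force: [-0.1, -0.5, 1.5]
grip_width: 0.0189
grasp_force: 57.8
```

step_arm(targets="-1 0.012 0.001 0 0 0 0; -1 0.024 0.003 0 0 0 0; -1 0.036 0.004 0 0 0 0; -1 0.048 0.005 0 0 0 0; -1 0.06 0.007 0 0 0 0; -1 0.07 0.008 0 0 0 0; -1 0.08 0.009 0 0 0 0; -1 0.08 0.009 0 0 0 0")

```text
clock: 5.32
eef_pos: [0.4905, 0.0672, 0.16]
tool_rot: [-0.059, 0.998, -0.0, -0.002]
ft_force: [-4.8, -1.9, -0.0]
grip_width: 0.0193
grasp_force: 58.9
```

Now small increments until it stops hard.

step_arm(targets="-1 0.004 0.0005 0 0 0 0; -1 0.008 0.001 0 0 0 0; -1 0.012 0.0015 0 0 0 0; -1 0.012 0.0015 0 0 0 0")

```text
clock: 5.65
eef_pos: [0.4959, 0.0679, 0.16]
tool_rot: [-0.059, 0.998, -0.0, -0.002]
ft_force: [-4.5, -1.9, 0.9]
grip_width: 0.0192
grasp_force: 58.9
```

step_arm(targets="-1 0.003 0.0003 0 0 0 0; -1 0.005 0.0005 0 0 0 0; -1 0.005 0.0005 0 0 0 0")

```text
clock: 5.9
eef_pos: [0.4995, 0.0685, 0.1606]
tool_rot: [-0.059, 0.998, -0.0, -0.001]
ft_force: [-3.5, -0.5, 1.4]
grip_width: 0.0194
grasp_force: 59.2
```

step_arm(targets="-1 0.003 0.0003 0 0 0 0; -1 0.006 0.0006 0 0 0 0; -1 0.006 0.0006 0 0 0 0")

```text
clock: 6.15
eef_pos: [0.4998, 0.0688, 0.1602]
tool_rot: [-0.059, 0.998, 0.0, -0.003]
ft_force: [-9.9, -2.4, 3.7]
grip_width: 0.0192
grasp_force: 59.6
```

```bash
python3 - <<'E'
from h import *
i=bot.camera_info("wrist");w=bot.camera("wrist")[:,:,::-1];s=bot.camera("side")[:,:,::-1]
cv2.imwrite("w2.png",w)
a=cv2.resize(w[240:480,200:520],(640,480))[:,:400+240]
b=cv2.resize(s[185:265,210:335],None,fx=5,fy=5,interpolation=cv2.INTER_CUBIC)[:, :]
a=cv2.resize(w[200:480,180:500],(400,350));b=cv2.resize(b,(400,256))
cv2.imwrite("pics/w2.png",np.vstack([a,b])[:600])
E
```

```text
(no output)
```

View pics/w2.png

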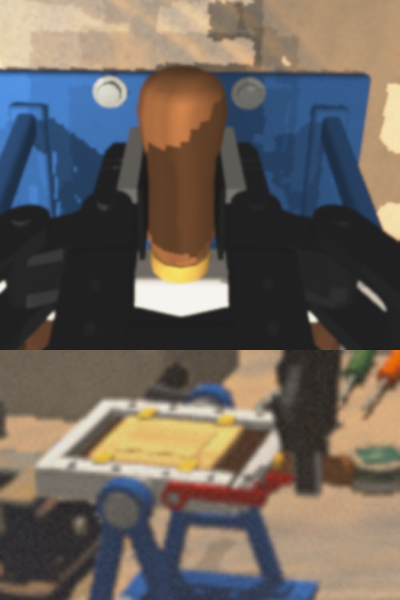

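The side crop shows the red latch lying level and the bar against the rails. The carrier has stopped on something hard. One firmer push, then the tug.

step_arm(targets="-1 0.004 0.0005 0 0 0 0; -1 0.008 0.001 0 0 0 0; -1 0.008 0.001 0 0 0 0")

```text
clock: 6.5
eef_pos: [0.5025, 0.0691, 0.159]
tool_rot: [-0.059, 0.998, -0.0, -0.005]
ft_force: [-3.3, -0.3, -4.7]
grip_width: 0.0193
grasp_force: 60.9
```

step_arm(targets="-1 -0.006 -0.0007 0 0 0 0; -1 -0.012 -0.0014 0 0 0 0; -1 -0.018 -0.002 0 0 0 0; -1 -0.024 -0.0027 0 0 0 0; -1 -0.028 -0.003 0 0 0 0; -1 -0.028 -0.003 0 0 0 0")

```text
clock: 7.0
eef_pos: [0.502, 0.0691, 0.1608]
tool_rot: [-0.059, 0.998, 0.001, 0.009]
ft_force: [25.4, 2.3, -25.1]
grip_width: 0.0192
grasp_force: 60.3
```

step_arm(targets="-1 0.01 0.001 0 0 0 0; -1 0.018 0.002 0 0 0 0; -1 0.024 0.0027 0 0 0 0; -1 0.028 0.003 0 0 0 0; -1 0.032 0.0035 0 0 0 0; -1 0.032 0.0035 0 0 0 0")

```text
clock: 7.5
eef_pos: [0.5054, 0.0694, 0.1604]
tool_rot: [-0.059, 0.998, -0.0, -0.003]
ft_force: [-7.6, -1.9, -2.0]
grip_width: 0.0194
grasp_force: 63.3
```

step_arm(targets="-1 0.006 0.0007 0 0 0 0; -1 0.006 0.0007 0 0 0 0")

```text
clock: 7.67
eef_pos: [0.5054, 0.0694, 0.1599]
tool_rot: [-0.059, 0.998, -0.0, -0.006]
ft_force: [-14.3, -2.3, 1.8]
grip_width: 0.0193
grasp_force: 63.9
```

Home is at x=0.5054 and the tooth held at 0.502, which is the 3.5 mm play. Now one clean tug.

step_arm(targets="-1 -0.01 -0.001 0 0 0 0; -1 -0.02 -0.0022 0 0 0 0; -1 -0.03 -0.0033 0 0 0 0; -1 -0.038 -0.004 0 0 0 0; -1 -0.046 -0.005 0 0 0 0; -1 -0.046 -0.005 0 0 0 0; -1 -0.046 -0.005 0 0 0 0")

```text
clock: 8.25
eef_pos: [0.4972, 0.0694, 0.1615]
tool_rot: [-0.059, 0.998, 0.001, 0.008]
ft_force: [22.5, 4.1, -23.6]
grip_width: 0.0193
grasp_force: 62.9
```

step_arm(targets="-1 0.012 0.0014 0 0 0 0; -1 0.024 0.0027 0 0 0 0; -1 0.024 0.0027 0 0 0 0")

```text
clock: 8.5
eef_pos: [0.5009, 0.0685, 0.1604]
tool_rot: [-0.059, 0.998, -0.0, -0.0]
ft_force: [3.2, -1.3, -9.5]
grip_width: 0.0193
grasp_force: 62.7
```

```bash
python3 - <<'E'
from h import *
s=bot.camera("side")[:,:,::-1];t=bot.camera("top")[:,:,::-1]
b=cv2.resize(s[185:265,215:335],(600,400),interpolation=cv2.INTER_CUBIC)
cv2.imwrite("pics/s3.png",b);cv2.imwrite("t3.png",t)
E
```

```text
(no output)
```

View pics/s3.png

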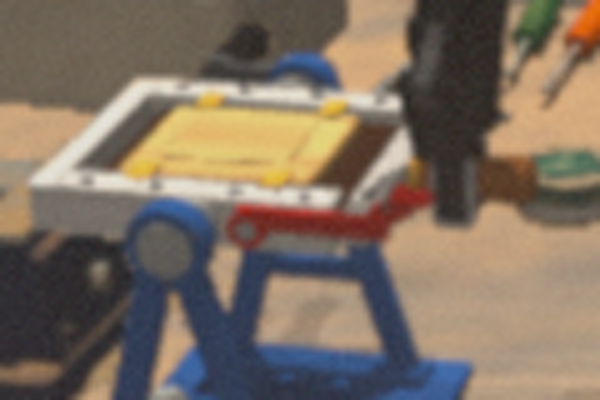

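```bash
python3 - <<'E'
from h import *
s=bot.camera("side")[:,:,::-1]
a=cv2.imread("pics/side0.png")
f=lambda m:cv2.resize(m[205:255,250:320],(560,300),interpolation=cv2.INTER_CUBIC) if 0 else cv2.resize(m[200:250,245:325],(480,300),interpolation=cv2.INTER_CUBIC)
cv2.imwrite("pics/cmp.png",np.vstack([f(a),f(s)]))
for m in(a,s):
    h=cv2.cvtColor(m[200:250,245:310],cv2.COLOR_BGR2HSV);r=((h[...,0]<6)|(h[...,0]>172))&(h[...,1]>150)&(h[...,2]>70)
    ys,xs=np.nonzero(r);print(len(xs));
    for x in range(xs.min(),xs.max()+1,3):
        k=ys[xs==x];print(245+x,200+k.min() if len(k) else 0,200+k.max() if len(k) else 0,end=" | ")
    print()
E
```

```text
171
262 227 228 | 265 227 228 | 268 227 230 | 271 227 230 | 274 227 230 | 277 228 230 | 280 228 230 | 283 227 231 | 286 228 231 | 289 227 231 | 292 227 230 | 295 223 228 | 298 222 226 | 301 223 225 | 
140
262 227 228 | 265 227 228 | 268 227 230 | 271 227 230 | 274 227 230 | 277 228 230 | 280 228 230 | 283 228 231 | 286 229 231 | 289 227 231 | 292 228 229 | 295 222 227 | 298 223 225 |
```

View pics/cmp.png

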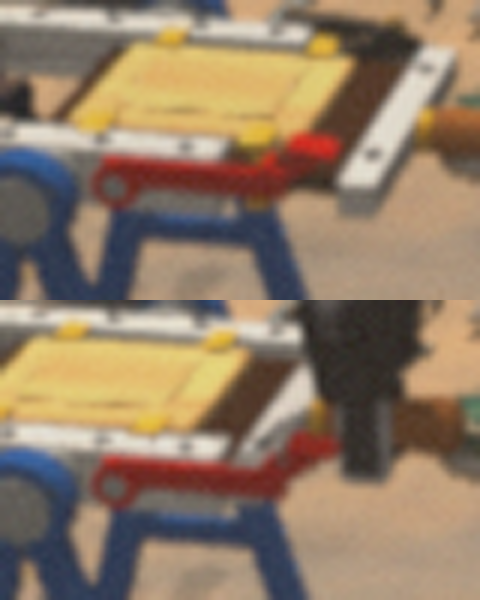

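The latch silhouette is identical to its rest state at the start, so it is down in front of the bar, and the fingers probably slid a bit on the grip. I'll check by pushing lightly again.

step_arm(targets="-1 0.005 0.0005 0 0 0 0; -1 0.01 0.001 0 0 0 0; -1 0.014 0.0015 0 0 0 0; -1 0.014 0.0015 0 0 0 0")

```text
clock: 8.98
eef_pos: [0.5047, 0.0693, 0.1603]
tool_rot: [-0.059, 0.998, -0.0, -0.003]
ft_force: [-5.9, -3.0, -7.6]
grip_width: 0.0191
grasp_force: 63.3
```

step_arm(targets="-1 0.006 0.0007 0 0 0 0; -1 0.01 0.001 0 0 0 0; -1 0.01 0.001 0 0 0 0")

```text
clock: 9.23
eef_pos: [0.5046, 0.0693, 0.1599]
tool_rot: [-0.059, 0.998, -0.0, -0.008]
ft_force: [-18.0, -4.4, 1.1]
grip_width: 0.0192
grasp_force: 64.5
```

step_arm(targets="-1 -0.008 -0.001 0 0 0 0; -1 -0.016 -0.002 0 0 0 0; -1 -0.024 -0.0027 0 0 0 0; -1 -0.032 -0.0035 0 0 0 0; -1 -0.036 -0.004 0 0 0 0; -1 -0.036 -0.004 0 0 0 0; -1 -0.036 -0.004 0 0 0 0")

```text
clock: 9.82
eef_pos: [0.5006, 0.0692, 0.1607]
tool_rot: [-0.059, 0.998, 0.001, 0.006]
ft_force: [17.3, 1.3, -26.2]
grip_width: 0.019
grasp_force: 61.7
```

Home is at 0.5046 and the latch stops it at 0.5006 under the pull, so the latch holds. I'll relax, release and rise.

step_arm(targets="-1 0.01 0.001 0 0 0 0; -1 0.018 0.002 0 0 0 0; 0 0.018 0.002 0 0 0 0; 1 0.018 0.002 0 0 0 0; 1 0.018 0.002 0 0 0 0; 1 0.018 0.002 0 0 0 0; 1 0.018 0.002 0 0 0 0; 1 0.018 0.002 0 0 0 0")

```text
clock: 10.48
eef_pos: [0.504, 0.0693, 0.1619]
tool_rot: [-0.059, 0.998, 0.0, 0.001]
ft_force: [0.6, 0.2, -0.5]
grip_width: 0.0855
grasp_force: 0.0
```

step_arm(targets="1 0 0 0.08 0 0 0; 1 0 0 0.16 0 0 0; 1 0 0 0.24 0 0 0; 1 0 0 0.3 0 0 0; 1 0 0 0.3 0 0 0")

```text
clock: 10.9
eef_pos: [0.5064, 0.0696, 0.3187]
tool_rot: [-0.059, 0.998, 0.001, 0.007]
ft_force: [0.6, 1.0, 0.5]
grip_width: 0.0853
grasp_force: 0.0
```

step_arm(targets="1 0.36 -0.27 0 0 0 0.997; 1 0.36 -0.27 0 0 0 0.997; 1 0.36 -0.27 0 0 0 0.997; 1 0.36 -0.27 0 0 0 0.997; 1 0.36 -0.27 0 0 0 0.997; 1 0.36 -0.27 0 0 0 0.997; 1 0.36 -0.27 0 0 0 0.997")

```text
clock: 11.48
eef_pos: [0.6858, -0.0693, 0.3064]
tool_rot: [-0.436, 0.9, 0.001, -0.002]
ft_force: [-0.2, 0.5, -1.2]
grip_width: 0.0855
grasp_force: 0.0
```

step_arm(targets="1 0 0 0 0 0 0.99; 1 0 0 0 0 0 0.99; 1 0 0 0 0 0 0.99; 1 0 0 0 0 0 0.99; 1 0 0 0 0 0 0.99; 1 0 0 0 0 0 0.99; 1 0 0 0 0 0 0.99; 1 0 0 0 0 0 0.99; 1 0 0 0 0 0 0.99")

```text
clock: 12.23
eef_pos: [0.6835, -0.0659, 0.3106]
tool_rot: [0.744, -0.668, -0.0, 0.0]
ft_force: [-0.2, 1.0, 1.2]
grip_width: 0.0852
grasp_force: 0.0
```

```bash
python3 - <<'E'
from h import *
i=bot.camera_info("wrist");cv2.imwrite("pics/w3.png",bot.camera("wrist")[:,:,::-1])
import pickle;pickle.dump(i,open("w3.pkl","wb"))
o=bot.get_obs();print(o['joint_pos'],o['eef_pos'],o['tool_rot'])
print(proj("wrist",[.687,-.065,.18],i))
E
```

```text
[-9.60373967e-02  6.67180238e-01  8.71763598e-01  1.77581154e+00
  2.56489255e-05 -1.77447048e+00] [ 0.68351484 -0.06583773  0.3106712 ] [ 7.44119942e-01 -6.68046005e-01 -1.81377967e-04  1.17855325e-04]
[319.32939004 228.80377163]
```

View pics/w3.png

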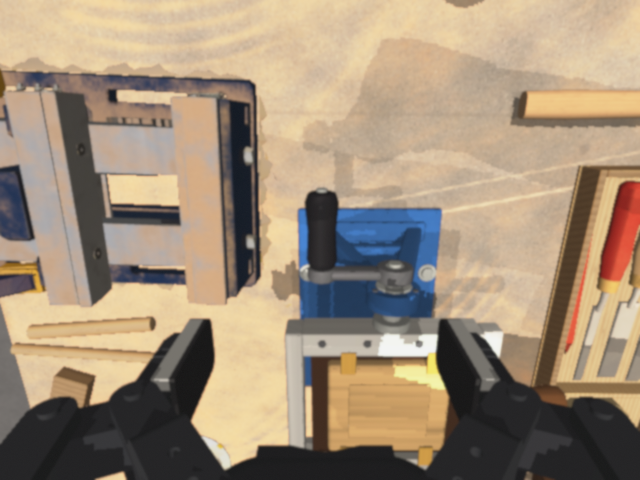

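The knob runs from (322,192) to (321,270), with its middle near (321.5,231). The crank hub is at (396,270).

```bash
python3 - <<'E'
from h import *
import pickle;i=pickle.load(open("w3.pkl","rb"))
q=lambda u,v,z:onz("wrist",u,v,z,i).round(4)
K=q(321.5,231,.18);print("knob",K,q(322,194,.18),q(321,268,.18));print("pin",q(319,272,.18),"hub",q(396,272,.18),np.linalg.norm(q(319,272,.18)-q(396,272,.18)))
d=np.arctan2(-.668046,.74412)*2;print("tool yaw",d+np.pi/2)
E
```

```text
knob [ 0.6852 -0.0635  0.18  ] [ 0.6878 -0.091   0.18  ] [ 0.6825 -0.0342  0.18  ]
pin [ 0.6837 -0.0307  0.18  ] hub [ 0.6253 -0.037   0.18  ] 0.058738828725128665
tool yaw 0.10763683355226616
```

```bash
python3 - <<'E'
from h import *
import pickle;i=pickle.load(open("w3.pkl","rb"))
for n,(a,b) in dict(base=((382,160),(255,90)),jaw=((380,150),(228,100))).items():
    for z in(0,.05,.1,.15,.2):print(n,z,onz("top",*a,z).round(3)[:2],onz("wrist",*b,z,i).round(3)[:2])
E
```

```text
base 0 [ 0.766 -0.167] [ 0.769 -0.159]
base 0.05 [ 0.754 -0.161] [ 0.761 -0.158]
base 0.1 [ 0.742 -0.155] [ 0.752 -0.157]
base 0.15 [ 0.729 -0.149] [ 0.744 -0.156]
base 0.2 [ 0.717 -0.143] [ 0.735 -0.155]
jaw 0 [ 0.801 -0.161] [ 0.798 -0.146]
jaw 0.05 [ 0.788 -0.156] [ 0.786 -0.146]
jaw 0.1 [ 0.775 -0.15 ] [ 0.775 -0.147]
jaw 0.15 [ 0.762 -0.144] [ 0.763 -0.147]
jaw 0.2 [ 0.749 -0.138] [ 0.752 -0.147]
```

step_arm(targets="0.2 0.004 0.001 -0.08 0 0 0; 0.2 0.004 0.001 -0.08 0 0 0; 0.2 0.004 0.001 -0.08 0 0 0")

```text
clock: 12.53
eef_pos: [0.6827, -0.0651, 0.2667]
tool_rot: [0.744, -0.668, -0.004, 0.003]
ft_force: [0.9, 0.3, 0.5]
grip_width: 0.0523
grasp_force: 0.0
```

The vise face is at x≥0.765, which is clear. I'll descend and grip the knob.

step_arm(targets="0.2 0.004 0 -0.07 0 0 0; 0.2 0.004 0 -0.14 0 0 0; 0.2 0.004 0 -0.19 0 0 0; 0.2 0.004 0 -0.21 0 0 0; 0.2 0.004 0 -0.21 0 0 0; 0.2 0.004 0 -0.21 0 0 0")

```text
clock: 13.03
eef_pos: [0.6896, -0.0656, 0.1688]
tool_rot: [0.744, -0.668, 0.002, -0.001]
ft_force: [1.4, -0.8, 0.4]
grip_width: 0.0512
grasp_force: 0.0
```

step_arm(targets="-1 0 0 0 0 0 0; -1 0 0 0 0 0 0; -1 0 0 0 0 0 0; -1 0 0 0 0 0 0; -1 0 0 0 0 0 0")

```text
clock: 13.45
eef_pos: [0.6861, -0.0661, 0.1686]
tool_rot: [0.744, -0.668, -0.0, 0.001]
ft_force: [-6.6, -1.7, 4.1]
grip_width: 0.0198
grasp_force: 58.4
```

Gripped about 7 mm high, so I'll open, lower and regrip.

step_arm(targets="0.2 0 0 0 0 0 0; 0.2 0 0 0 0 0 0; 0.2 -0.004 0 -0.016 0 0 0; 0.2 -0.004 0 -0.016 0 0 0; -1 -0.004 0 -0.016 0 0 0; -1 -0.004 0 -0.016 0 0 0; -1 -0.004 0 -0.016 0 0 0; -1 -0.004 0 -0.016 0 0 0; -1 -0.004 0 -0.016 0 0 0")

```text
clock: 14.2
eef_pos: [0.6858, -0.0653, 0.1581]
tool_rot: [0.744, -0.668, 0.0, -0.0]
ft_force: [0.9, -0.3, 0.1]
grip_width: 0.0203
grasp_force: 58.3
```

step_arm(targets="-1 -0.001 0 0.017 0 0 0; -1 -0.005 -0.001 0.034 0 0 0; -1 -0.012 -0.001 0.05 0 0 0; -1 -0.021 -0.002 0.065 0 0 0; -1 -0.032 -0.004 0.078 0 0 0")

```text
clock: 14.62
eef_pos: [0.6719, -0.0668, 0.1948]
tool_rot: [0.745, -0.668, 0.0, -0.001]
ft_force: [10.3, 2.5, -11.8]
grip_width: 0.0205
grasp_force: 60.3
```

step_arm(targets="-1 -0.013 -0.001 0.011 0 0 0; -1 -0.028 -0.003 0.02 0 0 0; -1 -0.044 -0.005 0.027 0 0 0; -1 -0.06 -0.006 0.031 0 0 0; -1 -0.077 -0.008 0.032 0 0 0")

```text
clock: 15.03
eef_pos: [0.6352, -0.0707, 0.2131]
tool_rot: [0.745, -0.668, 0.003, -0.003]
ft_force: [13.1, 1.4, -7.2]
grip_width: 0.0204
grasp_force: 60.8
```

step_arm(targets="-1 -0.017 -0.002 -0.001 0 0 0; -1 -0.034 -0.004 -0.005 0 0 0; -1 -0.05 -0.006 -0.012 0 0 0; -1 -0.065 -0.008 -0.021 0 0 0; -1 -0.078 -0.009 -0.032 0 0 0")

```text
clock: 15.45
eef_pos: [0.5976, -0.0748, 0.2012]
tool_rot: [0.745, -0.667, 0.005, -0.006]
ft_force: [7.5, 2.5, 8.7]
grip_width: 0.0204
grasp_force: 62.3
```

step_arm(targets="-1 -0.011 -0.001 -0.013 0 0 0; -1 -0.02 -0.002 -0.028 0 0 0; -1 -0.026 -0.003 -0.044 0 0 0; -1 -0.03 -0.0035 -0.061 0 0 0; -1 -0.032 -0.004 -0.078 0 0 0; -1 -0.032 -0.004 -0.082 0 0 0; -1 -0.032 -0.004 -0.082 0 0 0")

```text
clock: 16.03
eef_pos: [0.5765, -0.077, 0.1579]
tool_rot: [0.745, -0.667, 0.0, -0.001]
ft_force: [-1.7, 2.6, 5.6]
grip_width: 0.0204
grasp_force: 61.9
```

step_arm(targets="-1 0 0 -0.008 0 0 0; -1 0 0 -0.012 0 0 0; -1 0 0 -0.012 0 0 0")

```text
clock: 16.28
eef_pos: [0.5768, -0.0771, 0.1572]
tool_rot: [0.745, -0.667, 0.002, -0.003]
ft_force: [-11.5, 3.8, 27.9]
grip_width: 0.0202
grasp_force: 64.8
```

It's at the far stop: 28 N with no further motion. I'll relax, release and rise clear.

step_arm(targets="-1 0 0 0.012 0 0 0; -1 0 0 0.014 0 0 0; 0.2 0 0 0.014 0 0 0; 0.2 0 0 0.014 0 0 0; 0.2 0 0 0.014 0 0 0; 0.2 0 0 0.014 0 0 0; 0.2 0 0 0.014 0 0 0")

```text
clock: 16.87
eef_pos: [0.5758, -0.0781, 0.1564]
tool_rot: [0.744, -0.668, -0.0, 0.0]
ft_force: [0.4, -0.9, 0.1]
grip_width: 0.0513
grasp_force: 0.0
```

step_arm(targets="0.2 0 0 0.06 0 0 0; 0.2 0 0 0.12 0 0 0; 0.2 0 0 0.2 0 0 0; 0.2 0 0 0.28 0 0 0; 0.2 0 -0.1 0.32 0 0 0; 0.2 0 -0.18 0.32 0 0 0; 0.2 0 -0.26 0.32 0 0 0; 0.2 0 -0.3 0.32 0 0 0; 0.2 0 -0.3 0.32 0 0 0; 0.2 0 -0.3 0.32 0 0 0")

```text
clock: 17.7
eef_pos: [0.5756, -0.2297, 0.3161]
tool_rot: [0.743, -0.669, -0.001, 0.0]
ft_force: [0.1, 1.0, 0.2]
grip_width: 0.0515
grasp_force: 0.0
```

```bash
python3 - <<'E'
from h import *
s=bot.camera("side")[:,:,::-1];t=bot.camera("top")[:,:,::-1]
cv2.imwrite("pics/f.png",np.hstack([cv2.resize(s[180:310,200:340],(400,371)),cv2.resize(t[150:270,255:385],(400,371))]))
E
```

```text
(no output)
```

View pics/f.png

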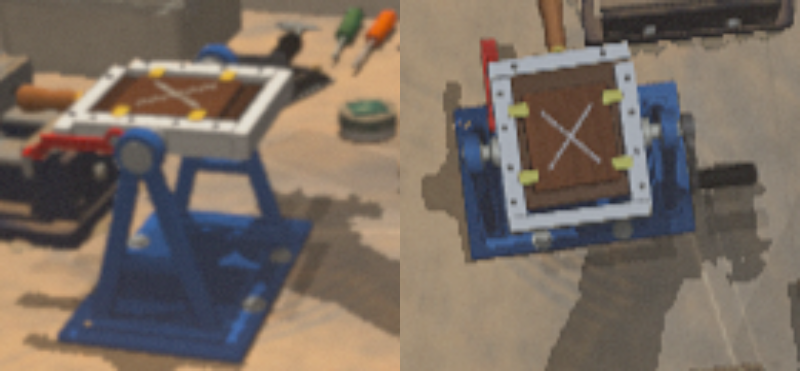

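The frame is right over: the dark face with the white cross is up, the carrier is home and latched, and the knob is at the front.

```bash
python3 -c "
from workcell import bot
print(bot.job_done())"
```

```text
the job is handed in; nothing more can be done
None
```

The job is handed in: the carrier is home and latched, the latch held tugs of up to about 25 N, and the frame was then cranked to the other stop and released with the raw face up.

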